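Feed a collar into the guarded marking press with the push stick

TASK

Take the wooden push stick from its rubber mat and use it to push the steel collar waiting on the press's infeed through the low guarded opening, gently, until it pushes the tongue of the back stop in and sits fully home against the two jaws. Then draw the stick out and lay it back flat lengthwise on its mat. Keep your fingers off the collar, do not force it, and leave the other things where they are.

Things in the scene. Friction and masses are not known exactly. Their poses are not given: they have to be found in the camera images.
- press: Green marking press, fixed, on an aluminium base plate 130 x 330 x 12 mm. Origin on the bench (z = 0) below the middle of the mouth of its guard tunnel; +y is the feed direction (about world +y), +z up. The plate's top, 12 mm up, is the lane floor, y = -130 to 200 mm. A 240 mm high column stands at y = 155 to 245 mm, its head overhanging from y = 105 mm, 140 mm up.
- infeed (a point): Middle of the wide end of the two infeed guide rails, on the lane floor, 88 mm before the mouth. The rails are 18 mm high; 100 mm apart here, they narrow to 54 mm apart 33 mm before the mouth, then run straight to it.
- mouth (a point): Middle of the tunnel mouth, on the lane floor. The opening is 54 mm wide and 32 mm high, the tunnel 155 mm long under a clear guard (top 50 mm above the bench) with a yellow lip over the mouth (top 66 mm).
- home_zone (a point): Point on the lane floor 70 mm past the mouth. The back stop in the tunnel (two fixed steel jaws, a brass tongue between them) is set differently each time and is not measured: a collar that is home has its centre within 26 mm of this point along the lane. Only feel, or the tongue, tells where. The tongue drags with about 4 N, then the jaws stop the collar rigidly.
- tongue (a joint): How far the brass tongue of the back stop has been pushed in, m: 0 at the start; the collar meets the jaws and is home at about 0.008. It has no spring and stays where it is pushed.
- collar: Turned steel collar with a groove round it and a bore, 50 mm diameter, 22 mm high, about 0.2 kg, standing on the press's lane floor between the flared rails, before the mouth. Origin at the centre of its underside, z up. It must not be pressed with more than about 15 N.
- stick: Wooden push stick, about 0.1 kg, lying on its sole on the mat. Origin on its underside below the middle of the handle, +x along the stick to the toe, z up. Blade 24 mm wide, 14 mm high, x = -30 to 148 mm. Handle: upright block 44 mm long (x = -22 to 22), 20 mm thick in y, top 58 mm above the underside; grip it across y from above.
- stick_mid (a point): Point on the underside of the push stick in the middle of its length, 66 mm ahead (+x) of the stick's origin.
- mat: Black rubber mat, 280 mm (x) x 110 mm (y) x 4 mm, fixed on the bench, the stick's place. Origin at the centre of its underside.
- stack_a: Stack of four collars, 50 mm diameter, 88 mm high, bystander. Origin at the centre of its underside.
- stack_b: Stack of three collars, 50 mm diameter, 66 mm high, bystander. Origin at the centre of its underside.
- spare: Single spare collar, 50 mm diameter, 22 mm high, standing on the bench, bystander (not the one on the press). Origin at the centre of its underside.
- bolt_a: Black bolt with nut, 70 mm long, 24 mm thick, lying on the bench, bystander. Origin below its middle.
- bolt_b: Second black bolt with nut, as the first, bystander. Origin below its middle.
- hammer: Hammer lying on the bench at the far side, bystander. Origin below the middle.
- stamps: Blue 50 x 35 x 57 mm block of number stamps, bystander. Origin at the centre of its underside.
- stick_toe (a point): Apex of the shallow V notch in the push stick's toe, on the underside, 150 mm ahead (+x) of the stick's origin. Toe 39 mm wide, 14 mm high, prong ends 9 mm further on; the notch cradles the round collar, whose centre then lies 29 mm ahead of this point.
Mind the look-alikes: they are no part of the job. Of the things like the stick, leave any that is blue or yellow; of the rest the larger one is meant.

How it is judged:
On the way, in this order (a step that is already met when the one before it is completed fails the run):
1. the push stick is lifted off its mat (height (world z) of stick above 0.02 m), for 0.1 s.
2. the collar is wholly inside the guard tunnel (y of collar in the frame of press above 0.026 m), for 0.05 s.
3. the collar is home against the jaws, the tongue pushed in at least 6.5 mm (value of joint tongue above 0.0065 m), for 0.2 s.
At the end, for the whole second after the job is handed in: The collar stands flat in the tunnel with its centre more than 42 mm past the mouth and the tongue pushed in at least 6.5 mm of 8, at rest; the push stick lies upright on its sole on the mat, at rest, its middle within 50 mm of the mat's centre and lengthwise to within 0.35 rad either way round (value of joint tongue above 0.0065 m and y of collar in the frame of press above 0.042 m and angle between each of collar, stick's own z axis and vertical below 0.1 rad and linear speed of each of collar, stick below 0.01 m/s and horizontal distance between stick_mid and mat below 0.05 m and angle between the x axis of stick and the x axis of mat, either way round below 0.35 rad and height (world z) of stick below 0.008 m); the robot touches nothing.
It fails at once if the fingers touch the collar (contact force between the fingers and collar above 0.5 N).
It fails at once if the stick presses the collar with more than 18 N (contact force between stick and collar above 18 N).
It fails at once if another thing on the bench is moved more than 20 mm (distance of any of stack_a, stack_b, spare, bolt_a, bolt_b, hammer, stamps from where it was at the start of the episode above 0.02 m).
It also fails if it takes over 61 s, if anything falls off the work surface, if the arm or the gripper's body presses on something with over 40 N, if the wrist force passes 120 N, or if a joint passes its speed limit or range.

ROBOT

A 6-joint arm with a two-finger parallel gripper is mounted at the origin on the work surface. World frame = base frame: x ahead of the robot, y to its left, z up, the work surface at z = 0. Lengths are in m, angles in rad, forces in N, time in s.
With the tool pointing down it reaches from about 0.375 to 0.825 m from the base axis. Payload 5.5 kg.
Tool frame: the origin (TCP) lies between the finger pads; the fingertips stand 11 mm ahead of it and the grasp point (between the pads) lies 8 mm behind it; z points along the fingers, y is the line along which they close (so a half turn about z gives the same grasp; the last joint's range is limited). The gripper opens to 85 mm and grips with 20 to 120 N. Pads are 22 mm wide; open, the fingers measure 114 mm over their backs; the gripper's body (76 mm by 85 mm) begins 54 mm behind the grasp point. The pads swing forward as they close: fully open they stand 13 mm farther back than shut.
Start: joints at [1.325, 0.314, -0.047, 1.21, 0, 1.571], TCP at [0.146, 0.582, 0.242] pointing down, gripper open.
Joint ranges: [-2.67, 2.67], [-0.69, 1.73], [-1.03, 1.25], [-2.08, 2.16], [-1.42, 1.45], [-3.14, 3.14]. Speed limits (rad/s): [2.39, 2.39, 3.01, 3.14, 3.14, 3.14].

INTERFACE

Orientations are given as a rotation vector (axis times angle).
In Python, from bench import status, get_image, ticket, nets gives the robot as it stands.
- The arm moves only by the tool move_arm, never from a script. Its argument "plan" is a list of rows, each a list of 5 numbers: the shift along the world's x, y, z in cm, then the turn about the world's z in rad, then the finger opening in cm, from 0 to 8.54. In form: [[x, y, z, twist, grip], ...]. A call has 1 to 12 rows; each row is the pose to reach, as a shift and turn from the pose commanded when the call began; what a row does not reach only later rows make up. A row lasts 1/10 s, in which the tool goes at most 50 mm and 8.59 degrees, less where a joint would pass 70% of its speed; a pose out of reach is approached as far as the arm can. A call with a gripper value outside its range is refused whole. The fingers move at their own pace and stop on an object; the grip force is fixed at half the most. Time passes only in rows, so rows that repeat a pose let the fingers close. It gives the time, the measured TCP pose, the force, the opening and the grip force at its end, in the units of the state.
- status.observe(): the state, without advancing time (a new reading comes with each control period).
- get_image(name): name is "side" or "top"; returns a dict with "frame" (420x560x3 uint8, red, green, blue), "camera_matrix" (3x3 intrinsics, pixels), "cam_to_world" (4x4, takes a point from camera to world coordinates). Camera axes: x right, y down, z forward; pixel columns grow to the right and rows downward; lengths in m; the calibration is good to about 2 mm. A picture is of the moment at which its call begins. There is no depth.
- ticket.sign_off(): hands the job in; it is judged then, once.
Trained networks look in the newest picture that a camera, given by its name, has taken for a name from the list of things; names that differ only in an ending like _2 or _b are one class to them, and where a whole thing is asked for, a point or a joint stands for the part that bears it (a point fixed in the world has none). Each returns a list of dicts, best first, with "conf" (0 to 1); they miss things now and then, are a little off and sometimes report something else, mostly with a low value. They report only what shows in the picture. A call takes as long as a camera call. They do not tell look-alikes from the thing itself.
- nets.spot_in(thing, camera): "at" ([x, y, z] in m, in the coordinates of the camera as it stood for that picture, good to about 4 mm: the middle of the surface that is visible of it).
- nets.cut_out(thing, camera): "region" (420x560 bool, what is visible of it).
- nets.mark_of(thing, camera): "at" ([x, y, z] in m, in the coordinates of the camera as it stood for that picture, good to about 4 mm: a listed point, or the origin of a listed thing).
The state is a dict: "t": time; "joints": joint angles; "joint_velocities": joint speeds; "joint_torque": joint torques, N m; "tcp_pos": TCP position; "orientation": TCP orientation; "ft_force": force on the tool from outside, world axes, zero at the start; "moment": the same for the moment, N m; "grip_width": opening from 0.0 (shut) to 1.0 (fully open); "gripper_force": force on a finger pad.
Only numpy, scipy, OpenCV 4.12 (cv2) and the standard library are available. Lean on these libraries where they do the work, as an engineer would, in place of code of your own. Each camera call takes 0.05 s, during which the arm holds its last target. There are 200 camera calls.

## Working session

There is one attempt and no reset: what is moved stays moved. The work goes in short steps, Python scripts to look and compute and a tool call to move; the robot and the scene stay as the last step left them, time stands still between calls to the robot, and variables do not carry over. Pictures are saved under pics/ and viewed, at most 10 in all, crops included, and the job is handed in when it is done.

Besides the shell and the picture viewer there is one more tool, called after "Request:" as a command line: name --pt "numbers of a row" for each row, then --argument value for the rest. move_arm: Moves the arm, as the interface text tells. Its arguments: {"type":"object","properties":{"plan":{"type":"array"}},"required":["plan"]}

```bash
mkdir -p pics; cat > h.py <<'E'
import numpy as np,cv2
from bench import status,get_image,ticket,nets
def w(im,p):
    T=np.array(im["cam_to_world"]);return T[:3,:3]@np.array(p)+T[:3,3]
def pix(im,u,v,z):
    T=np.array(im["cam_to_world"]);d=T[:3,:3]@np.linalg.inv(im["camera_matrix"])@[u,v,1.];s=(z-T[2,3])/d[2];return T[:3,3]+s*d
def proj(im,p):
    T=np.array(im["cam_to_world"]);c=np.array(im["camera_matrix"])@(T[:3,:3].T@(np.array(p)-T[:3,3]));return c[:2]/c[2]
def save(im,n): cv2.imwrite("pics/"+n,cv2.cvtColor(im["frame"],cv2.COLOR_RGB2BGR))
E
python3 - <<'E'
from h import *
np.set_printoptions(precision=4,suppress=True)
for c in("top","side"):
    im=get_image(c);save(im,c+"0.png")
    for n in("stick","stick_toe","stick_mid","mat","press","mouth","infeed","collar"):
        for d in nets.mark_of(n,c)[:4]: 
            p=w(im,d["at"]);print(c,n,round(d["conf"],2),p,proj(im,p))
s=status.observe();print(s["t"],s["tcp_pos"],s["orientation"],s["ft_force"])
E
```

```text
top stick 0.83 [ 0.4182 -0.3337  0.0023] [369.6235 237.2175]
top stick 0.78 [ 0.2959 -0.5646  0.0043] [446.3931 275.6061]
top stick 0.75 [ 0.2184 -0.4244  0.0026] [402.2001 302.043 ]
top stick 0.63 [ 0.5122 -0.4877 -0.0005] [416.9628 206.8288]
top stick_toe 0.73 [ 0.4074 -0.4909 -0.0004] [419.9604 239.9747]
top stick_toe 0.65 [ 0.5676 -0.3233  0.0061] [364.4767 189.8527]
top stick_toe 0.64 [ 0.2018 -0.2724  0.0049] [352.7103 308.5194]
top stick_toe 0.63 [ 0.3725 -0.6505 -0.0007] [471.7034 250.3841]
top stick_mid 0.88 [ 0.3303 -0.6003 -0.001 ] [456.5679 264.2904]
top stick_mid 0.83 [ 0.4856 -0.3349  0.0029] [369.1217 215.719 ]
top stick_mid 0.77 [ 0.2129 -0.3544  0.0062] [379.5825 304.3323]
top stick_mid 0.62 [ 0.4672 -0.4856 -0.0017] [417.0455 221.0564]
top mat 0.92 [ 0.4783 -0.3279  0.0017] [366.9193 218.1189]
top press 0.68 [0.5986 0.0295 0.0026] [252.2016 181.966 ]
top press 0.63 [0.7993 0.0208 0.0028] [254.5076 120.8386]
top press 0.51 [ 0.3612  0.1417 -0.0041] [216.383  258.2372]
top press 0.34 [ 0.4044 -0.1744  0.002 ] [318.5262 242.477 ]
top mouth 0.89 [0.5984 0.0319 0.0085] [
[... 704 characters left out ...]
 221.6079]
side stick_mid 0.93 [ 0.4677 -0.4893  0.0017] [283.9758 363.0733]
side stick_mid 0.67 [ 0.4876 -0.3321  0.0061] [287.1867 298.8717]
side stick_mid 0.63 [ 0.212  -0.3552 -0.0005] [169.0296 317.4368]
side mat 0.8 [ 0.4833 -0.3281  0.0004] [285.2565 299.0226]
side mat 0.41 [0.7172 0.3856 0.0014] [332.8887 134.6358]
side mat 0.2 [0.3644 0.1444 0.0005] [236.799  180.5344]
side mouth 0.63 [0.6005 0.0367 0.0133] [314.1022 194.2449]
side mouth 0.37 [0.5949 0.0338 0.002 ] [312.2906 197.82  ]
side infeed 0.56 [ 0.5931 -0.0558  0.0124] [315.7772 215.2152]
side collar 0.61 [ 0.602  -0.0443  0.0098] [318.2685 212.9831]
0.9 [0.146  0.582  0.2423] [0.3851 3.1179 0.0001] [-0.6165 -0.2381  1.261 ]
```

View pics/top0.png

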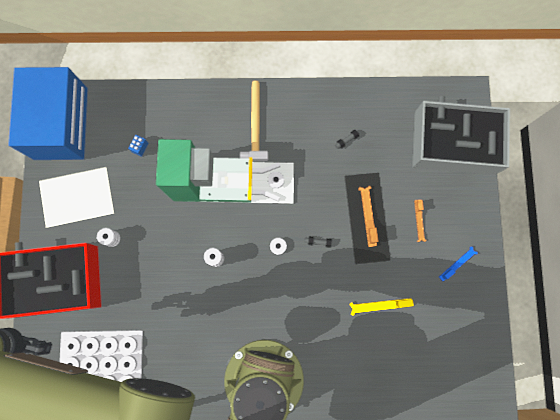

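View pics/side0.png

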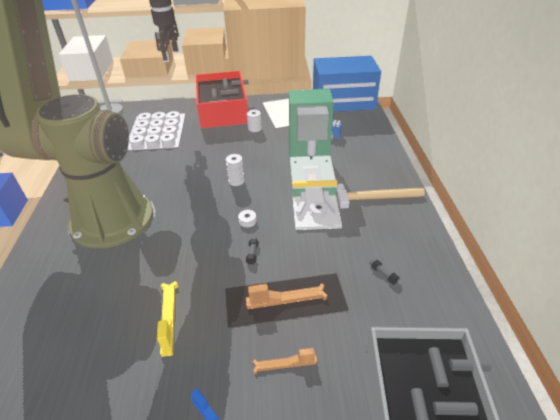

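The stick meant is the orange one on the black mat: handle at about (370,237) and toe at (364,190) in the top view. The press is at about (250,180), with the collar at (275,180). I'll zoom in to get both headings.

```bash
python3 - <<'E'
from h import *
np.set_printoptions(precision=4,suppress=True)
t=get_image("top");s=get_image("side")
f=lambda im,x,y,w_,h_,W,H:cv2.resize(im["frame"][y:y+h_,x:x+w_],(W,H),interpolation=cv2.INTER_CUBIC)
a=f(t,185,145,120,66,800,440)
b=f(s,280,140,75,95,400,507)
cv2.imwrite("pics/a.png",a[:,:,::-1]);cv2.imwrite("pics/b.png",b[:,:,::-1])
for n,c,im in(("stick","top",t),("stick","side",s),("mat","top",t),("mat","side",s)):
    for d in nets.cut_out(n,c)[:4]:
        m=np.array(d["region"]).astype(np.uint8);v,u=np.nonzero(m)
        if len(u)<50: continue
        z=0.02 if n=="stick" else .004
        P=np.array([pix(im,x,y,z)[:2] for x,y in zip(u,v)])
        r=cv2.minAreaRect((P*1000).astype(np.float32))
        e=np.linalg.eigh(np.cov(P.T))[1][:,1]
        print(n,c,round(d["conf"],2),len(u),P.mean(0),"ang",np.arctan2(e[1],e[0]),r)
P=[];
for k in range(4):
  for c in("top","side"):
    im=get_image(c)
    for n in("stick","stick_toe","stick_mid","mat","mouth","infeed","collar"):
        for d in nets.mark_of(n,c)[:4]:P.append((n,c,w(im,d["at"])))
for n,c0 in(("stick",(.419,-.334)),("stick_toe",(.57,-.322)),("stick_mid",(.486,-.333)),("mat",(.48,-.328)),("mouth",(.6,.034)),("infeed",(.592,-.055)),("collar",(.6,-.044))):
  for c in("top","side"):
    q=np.array([p for m,cc,p in P if m==n and c==cc and np.hypot(*(p[:2]-c0))<.03])
    if len(q):print(n,c,len(q),np.median(q,0))
E
```

```text
stick top 0.85 338 [ 0.3296 -0.5948] ang 2.2549079953037143 ((327.8406066894531, -593.9984741210938), (25.291645050048828, 138.70494079589844), 39.4678955078125)
stick top 0.83 464 [ 0.4781 -0.3283] ang -3.0250738892193856 ((480.8611755371094, -328.7082824707031), (183.9723663330078, 30.48733139038086), 6.8196821212768555)
stick top 0.73 283 [ 0.4698 -0.4855] ang -3.120738392757052 ((466.25067138671875, -485.42047119140625), (25.68269920349121, 128.2340545654297), 89.87609100341797)
stick top 0.68 503 [ 0.2097 -0.3551] ang 1.6629065153839862 ((208.05892944335938, -356.46392822265625), (29.858131408691406, 187.32827758789062), 4.480230808258057)
stick side 0.74 1222 [ 0.473  -0.3326] ang 3.1187031969057335 ((484.53973388671875, -323.1771240234375), (185.86119079589844, 67.1945571899414), 4.273143768310547)
stick side 0.73 390 [ 0.3078 -0.5709] ang 2.2240117439163023 ((309.0323486328125, -572.7260131835938), (21.887409210205078, 76.42086029052734), 37.562217712402344)
stick side 0.65 1020 [ 0.2148 -0.3745] ang 1.653787634274736 ((212.0935516357422, -366.29864501953125), (39.95651245117
[... 698 characters left out ...]
6 3275 [ 0.4849 -0.3372] ang -3.0340837672894567 ((483.03936767578125, -330.1330261230469), (278.5476379394531, 110.40065002441406), 4.736302375793457)
stick top 4 [ 0.4201 -0.336   0.0027]
stick side 4 [ 0.4195 -0.3341  0.0023]
stick_toe top 4 [ 0.5684 -0.3231  0.0046]
stick_toe side 3 [ 0.5705 -0.3225  0.0046]
stick_mid top 4 [ 0.4849 -0.3305  0.004 ]
stick_mid side 3 [ 0.4864 -0.3347  0.0038]
mat top 4 [ 0.481  -0.3289  0.0024]
mat side 5 [ 0.4801 -0.3331  0.0004]
mouth top 4 [0.599  0.0312 0.012 ]
mouth side 4 [0.6046 0.0327 0.0138]
infeed top 5 [ 0.5934 -0.0561  0.0109]
infeed side 4 [ 0.5943 -0.0542  0.0106]
collar top 4 [ 0.5991 -0.0425  0.0155]
collar side 4 [ 0.6031 -0.0459  0.0095]
```

View pics/a.png

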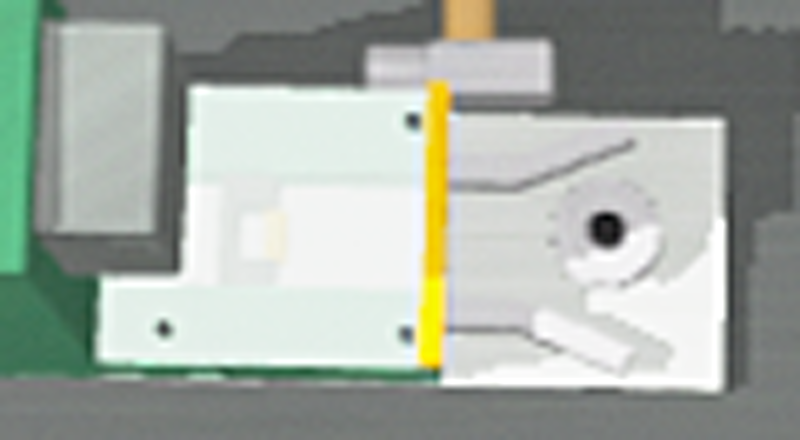

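View pics/b.png

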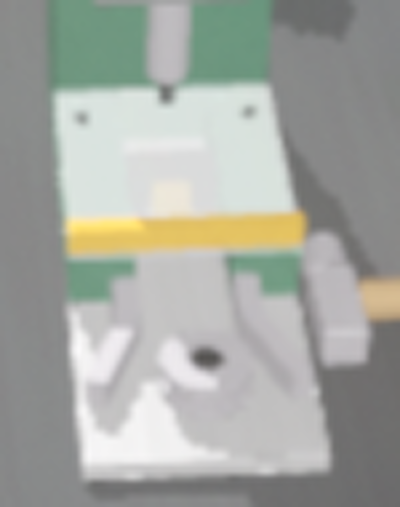

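Crop a shows the plate's front corners at (727,118) and (725,390), the lip ends at (438,82) and (430,368), and the collar bore at (606,230). Crop b shows the plate's front corners at (83,468) and (330,462) and the bore at (207,357). The tongue is at (275,237) in a.

```bash
python3 - <<'E'
from h import *
np.set_printoptions(precision=4,suppress=True)
t=get_image("top");s=get_image("side")
A=lambda U,V,z:pix(t,185+(U+.5)/6.6667-.5,145+(V+.5)/6.6667-.5,z)[:2]
B=lambda U,V,z:pix(s,280+(U+.5)/5.3333-.5,140+(V+.5)/5.3333-.5,z)[:2]
for n,l,r in(("plateA",A(725,390,.012),A(727,118,.012)),("lipA",A(430,368,.066),A(438,82,.066)),("guardA screws",A(406,334,.05),A(413,121,.05)),("plateB",B(83,468,.012),B(330,462,.012)),("lipBtopfront",B(68,236,.066),B(305,228,.066))):
    d=r-l;print(n,l,r,(l+r)/2,"len",np.hypot(*d),"ang",np.arctan2(d[1],d[0]))
d=A(406,334,.05)-A(164,328,.05);
print("bore",A(606,230,.034),B(207,357,.034),"tongue",A(275,237,.03))
print("railsA",A(440,327,.03),A(440,187,.03),A(517,327,.03),A(515,187,.03))
d=A(727,390,.012)-A(440,384,.012);print("plate side heading",np.arctan2(-d[1],-d[0]))
T=np.array(t["cam_to_world"])[:3,3];print(T,np.array(s["cam_to_world"])[:3,3])
E
```

```text
plateA [ 0.5276 -0.0984] [ 0.6583 -0.1019] [ 0.5929 -0.1002] len 0.1307462325403839 ang -0.026588412605459796
lipA [0.53   0.0363] [0.663  0.0319] [0.5965 0.0341] len 0.13306981845724583 ang -0.03280292838081201
guardA screws [0.5489 0.048 ] [0.649  0.0443] [0.5989 0.0462] len 0.10009281739793757 ang -0.03641185734592911
plateB [ 0.5294 -0.0994] [ 0.658  -0.1069] [ 0.5937 -0.1031] len 0.12882355006500903 ang -0.058222453274218475
lipBtopfront [0.5335 0.0273] [0.6635 0.0216] [0.5985 0.0245] len 0.13016272888852615 ang -0.043462890252653055
bore [ 0.5999 -0.0439] [ 0.6015 -0.0434] tongue [0.5995 0.1097]
railsA [0.5559 0.0335] [0.6223 0.0331] [ 0.5554 -0.0021] [ 0.6219 -0.0018]
plate side heading 1.5351405934574827
[ 0.2429 -0.0474  1.6221] [ 0.4471 -0.9135  0.8127]
```

Request:
move_arm --pt "5 -5 3 0 8.5" --pt "10 -9 6 0 8.5" --pt "15 -14 6 0 8.5" --pt "20 -18 6 0 8.5" --pt "24 -22 6 0 8.5" --pt "25 -27 6 0 8.5" --pt "26 -32 6 0 8.5" --pt "27 -37 6 0 8.5" --pt "27 -42 6 0 8.5" --pt "27 -47 6 0 8.5" --pt "27 -52 6 0 8.5" --pt "27 -52 6 0 8.5"

```text
t: 5.7
tcp_pos: [0.4139, 0.0859, 0.3025]
orientation: [0.385, 3.117, 0.0]
ft_force: [1.3, -0.7, -0.3]
grip_width: 0.994
gripper_force: 0.0
```

Request:
move_arm --pt "0 -4 0 0.1 8.5" --pt "0 -8 0 0.2 8.5" --pt "0 -12 0 0.3 8.5" --pt "0 -16 0 0.346 8.5" --pt "0 -20 -2 0.346 8.5" --pt "0 -24 -4 0.346 8.5" --pt "0 -28 -6 0.346 8.5" --pt "0 -32 -8 0.346 8.5" --pt "0 -36 -10 0.346 8.5" --pt "0 -40 -12 0.346 8.5" --pt "0 -40 -13 0.346 8.5" --pt "0 -40 -13 0.346 8.5"

```text
t: 6.9
tcp_pos: [0.4127, -0.312, 0.1704]
orientation: [0.154, -3.135, -0.004]
ft_force: [0.0, 1.2, -0.4]
grip_width: 0.993
gripper_force: 0.0
```

```bash
python3 - <<'E'
from h import *
s=status.observe();print(s["t"],s["tcp_pos"],s["orientation"],s["joints"])
R=cv2.Rodrigues(np.array(s["orientation"]))[0];print("yhead",np.arctan2(R[1,1],R[0,1]),R[:,2])
E
```

```text
6.9 [ 0.41265695 -0.31198959  0.17042911] [ 0.15424567 -3.13515907 -0.00413782] [-6.47565575e-01  2.04139399e-01 -3.58625014e-01  1.01174757e+00
  3.28654933e-04 -7.45884260e-01]
yhead 1.669110938881529 [-0.00276517  0.00250357 -0.99999304]
```

Request:
move_arm --pt "0.7 -2.2 -3 0 8.5" --pt "0.7 -2.2 -6 0 8.5" --pt "0.7 -2.2 -9 0 8.5" --pt "0.7 -2.2 -11 0 8.5" --pt "0.7 -2.2 -12.5 0 8.5" --pt "0.7 -2.2 -13.2 0 8.5" --pt "0.7 -2.2 -13.2 0 8.5" --pt "0.7 -2.2 -13.2 0 8.5"

```text
t: 7.7
tcp_pos: [0.4218, -0.3342, 0.0414]
orientation: [-0.159, 3.137, -0.001]
ft_force: [0.8, -0.6, 0.9]
grip_width: 0.997
gripper_force: 0.0
```

```bash
python3 - <<'E'
from h import *
np.set_printoptions(precision=4,suppress=True)
s=status.observe();print(s["t"],s["tcp_pos"])
im=get_image("side");f=im["frame"][235:355,190:350];cv2.imwrite("pics/c.png",cv2.resize(f,(800,600),interpolation=cv2.INTER_CUBIC)[:,:,::-1])
E
```

```text
7.7 [ 0.4218 -0.3342  0.0414]
```

View pics/c.png

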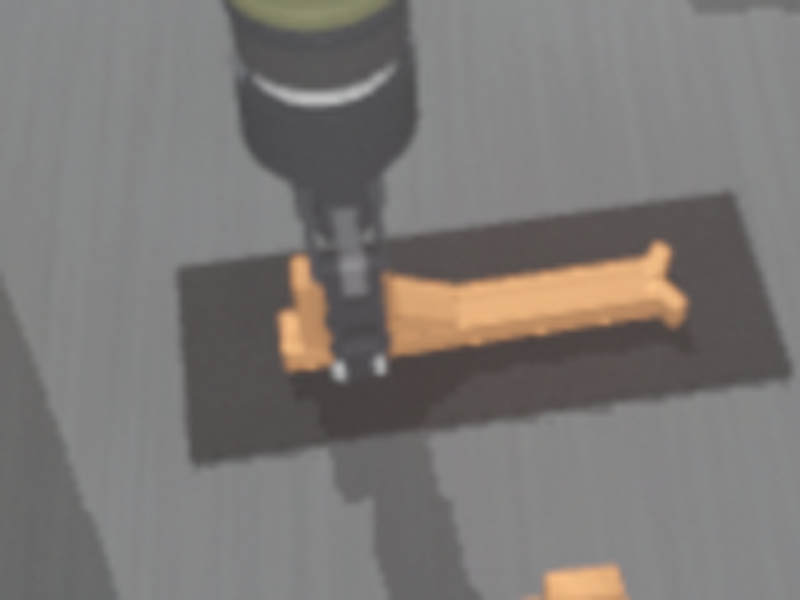

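Crop c shows the open fingers straddling the handle, with the near fingertip at about (358,365). The stick runs along the mat to its toe at (670,285).

Request:
move_arm --pt "0 0 -0.3 0 8.5" --pt "0 0 -0.3 0 6" --pt "0 0 -0.3 0 4" --pt "0 0 -0.3 0 2.5" --pt "0 0 -0.3 0 1" --pt "0 0 -0.3 0 1" --pt "0 0 -0.3 0 1" --pt "0 0 -0.3 0 1" --pt "0 0 -0.3 0 1" --pt "0 0 -0.3 0 1" --pt "0 0 -0.3 0 1" --pt "0 0 -0.3 0 1"

```text
t: 8.95
tcp_pos: [0.4211, -0.3344, 0.0373]
orientation: [-0.157, 3.138, -0.0]
ft_force: [0.0, -0.2, 1.4]
grip_width: 0.222
gripper_force: 59.8
```

Request:
move_arm --pt "0 0 1 0 1" --pt "0 0 3 0 1" --pt "0 0 6 0 1" --pt "2 1 8 0.14 1" --pt "4 2 8 0.28 1" --pt "6 3 8 0.42 1" --pt "8 4 8 0.56 1" --pt "10 5 8 0.7 1" --pt "12 6 8 0.84 1" --pt "14 7 8 0.98 1" --pt "16 7 8 1.12 1" --pt "17 7 8 1.26 1"

```text
t: 10.15
tcp_pos: [0.5925, -0.2636, 0.1176]
orientation: [-1.984, 2.435, -0.001]
ft_force: [0.2, -1.2, -0.8]
grip_width: 0.225
gripper_force: 59.6
```

Request:
move_arm --pt "0 0 0 0.14 1" --pt "0 0 0 0.17 1" --pt "0 0 0 0.17 1" --pt "0 0 0 0.17 1"

```text
t: 10.55
tcp_pos: [0.5908, -0.2642, 0.1174]
orientation: [2.175, -2.267, -0.0]
ft_force: [-0.7, -0.1, -1.3]
grip_width: 0.226
gripper_force: 59.6
```

```bash
cat > look.py <<'E'
from h import *
np.set_printoptions(precision=4,suppress=True)
s=status.observe();R=cv2.Rodrigues(np.array(s["orientation"]))[0];h=np.arctan2(R[1,1],R[0,1])-np.pi/2
p=s["tcp_pos"];print(s["t"],p,"stick head",h,"F",s["ft_force"],"j",s["joints"])
for k in range(3):
 for c in("top","side"):
  im=get_image(c)
  for n,z in(("stick_toe",150),("stick_mid",66),("stick",0)):
    for d in nets.mark_of(n,c):
        q=w(im,d["at"])
        e=p+z/1000*np.array([np.cos(h),np.sin(h),0])
        if np.hypot(*(q-e)[:2])<.04:
            dd=q-e;print(c,n,round(d["conf"],2),q,"along %.4f side %.4f z %.4f"%(dd[0]*np.cos(h)+dd[1]*np.sin(h),-dd[0]*np.sin(h)+dd[1]*np.cos(h),dd[2]))
E
python3 look.py
```

```text
10.55 [ 0.5908 -0.2642  0.1174] stick head 1.5292033144620167 F [-0.6675 -0.0807 -1.3141] j [-0.4205  0.4717 -0.1079  0.9915 -0.     -1.9497]
top stick_toe 0.81 [ 0.5958 -0.1162  0.0864] along -0.0019 side 0.0011 z -0.0310
top stick_mid 0.5 [ 0.5942 -0.202   0.0827] along -0.0037 side -0.0008 z -0.0347
side stick_mid 0.64 [ 0.5937 -0.2023  0.0826] along -0.0040 side -0.0003 z -0.0347
side stick 0.76 [ 0.5897 -0.2665  0.0839] along -0.0024 side 0.0010 z -0.0335
top stick_toe 0.57 [ 0.5972 -0.117   0.0852] along -0.0026 side -0.0003 z -0.0321
top stick_mid 0.63 [ 0.5972 -0.2028  0.0835] along -0.0044 side -0.0038 z -0.0338
side stick_mid 0.7 [ 0.596  -0.2026  0.0854] along -0.0042 side -0.0026 z -0.0320
side stick 0.87 [ 0.5922 -0.2639  0.0833] along 0.0003 side -0.0014 z -0.0340
top stick_toe 0.53 [ 0.5959 -0.1173  0.0868] along -0.0030 side 0.0010 z -0.0306
top stick_mid 0.79 [ 0.5963 -0.202   0.0829] along -0.0036 side -0.0029 z -0.0345
side stick_mid 0.75 [ 0.596  -0.2047  0.0833] along -0.0064 side -0.0027 z -0.0341
side stick 0.86 [ 0.5886 -0.2636  0.0827] along 0.0005 side 0.0022 z -0.0347
```

Request:
move_arm --pt "0.1 0 -2 0 1" --pt "0.1 0 -4 0 1" --pt "0.1 0 -5.5 0 1" --pt "0.1 0 -6.3 0 1" --pt "0.1 0 -6.7 0 1" --pt "0.1 0 -6.7 0 1" --pt "0.1 0 -6.7 0 1"

```text
t: 12.45
tcp_pos: [0.5925, -0.2645, 0.0509]
orientation: [-2.176, 2.266, -0.002]
ft_force: [0.2, -0.3, -0.3]
grip_width: 0.232
gripper_force: 59.7
```

```bash
python3 - <<'E'
from h import *
np.set_printoptions(precision=4,suppress=True)
s=status.observe();print(s["t"],s["tcp_pos"],s["ft_force"])
t=get_image("top");s=get_image("side")
f=lambda im,x,y,w_,h_,W,H:cv2.resize(im["frame"][y:y+h_,x:x+w_],(W,H),interpolation=cv2.INTER_CUBIC)
a=f(t,205,150,160,60,800,300);b=f(s,260,180,160,60,800,300)
cv2.imwrite("pics/d.png",np.vstack([a,b])[:,:,::-1])
E
```

```text
12.45 [ 0.5925 -0.2645  0.0509] [ 0.2011 -0.2726 -0.3022]
```

View pics/d.png

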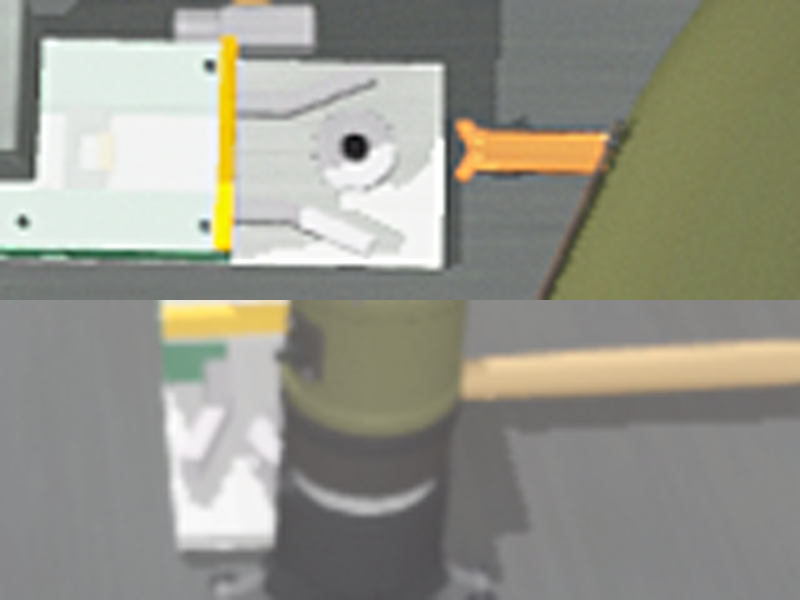

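Crop d (top half) shows the toe notch at (485,150), about in line with the collar's bore at (355,147). I'll advance until the notch cradles the collar, then ease it towards the lane's middle.

Request:
move_arm --pt "0 1.5 0 0 1" --pt "0 3 0 0 1" --pt "0 3.6 0 0 1" --pt "0 4.0 0 0 1" --pt "0 4.2 0 0 1" --pt "0 4.4 0 0 1" --pt "0 4.6 0 0 1" --pt "-0.02 4.8 0 0 1" --pt "-0.04 5.0 0 0 1" --pt "-0.06 5.3 0 0 1" --pt "-0.08 5.6 0 0 1" --pt "-0.1 6.0 0 0 1"

```text
t: 13.75
tcp_pos: [0.591, -0.2041, 0.0502]
orientation: [2.176, -2.266, 0.0]
ft_force: [-0.2, -2.2, -0.6]
grip_width: 0.224
gripper_force: 59.6
```

```bash
cat > look2.py <<'E'
from h import *
import sys
np.set_printoptions(precision=4,suppress=True)
s=status.observe();print(s["t"],s["tcp_pos"],s["ft_force"],s["moment"])
for k in range(3):
  t=get_image("top")
  for d in nets.mark_of("collar","top"):
    q=w(t,d["at"])
    if np.hypot(q[0]-.6,q[1]-.02)<.12:print("collar",round(d["conf"],2),q)
  for d in nets.mark_of("stick_toe","top"):
    q=w(t,d["at"])
    if abs(q[0]-.6)<.02:print("toe",round(d["conf"],2),q)
cv2.imwrite("pics/%s.png"%sys.argv[1],cv2.resize(t["frame"][150:210,205:325],(800,400),interpolation=cv2.INTER_CUBIC)[:,:,::-1])
E
python3 look2.py e
```

```text
13.75 [ 0.591  -0.2041  0.0502] [-0.1654 -2.2367 -0.6492] [-0.2738 -0.0449  0.0442]
collar 0.71 [ 0.5991 -0.0237  0.0122]
collar 0.47 [ 0.5972 -0.0255  0.0136]
toe 0.45 [ 0.5968 -0.0578  0.0159]
collar 0.5 [ 0.5979 -0.024   0.0176]
toe 0.67 [ 0.5977 -0.0601  0.0179]
```

View pics/e.png

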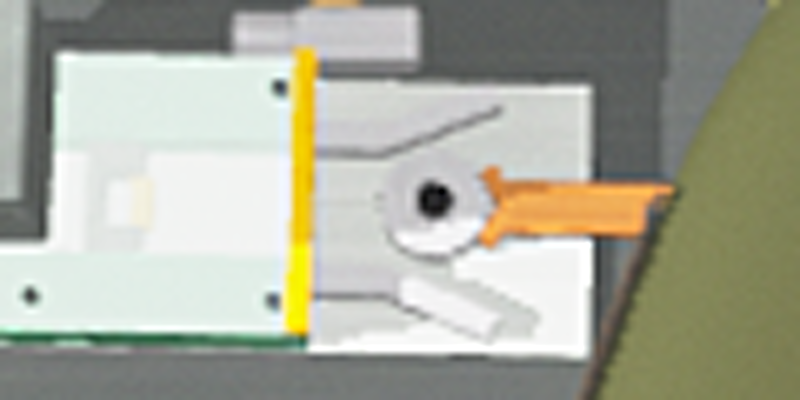

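Crop e shows the collar's bore at (434,200), cradled by the toe at (490,207), with the tongue ahead at (143,200). It still needs about 2 mm towards −x to be centred.

Request:
move_arm --pt "-0.03 0.3 0 0 1" --pt "-0.06 0.6 0 0 1" --pt "-0.09 0.9 0 0 1" --pt "-0.12 1.2 0 0 1" --pt "-0.14 1.5 0 0 1" --pt "-0.16 1.8 0 0 1" --pt "-0.17 2.1 0 0 1" --pt "-0.17 2.4 0 0 1" --pt "-0.16 2.7 0 0 1" --pt "-0.16 2.7 0 0 1"

```text
t: 15.2
tcp_pos: [0.5894, -0.1766, 0.0502]
orientation: [-2.176, 2.265, 0.001]
ft_force: [0.2, 0.4, -1.6]
grip_width: 0.223
gripper_force: 59.6
```

```bash
python3 look2.py f
```

```text
15.2 [ 0.5894 -0.1766  0.0502] [ 0.2464  0.419  -1.5891] [-0.0922  0.0067  0.0172]
collar 0.6 [0.5971 0.0008 0.015 ]
toe 0.61 [ 0.5945 -0.0274  0.0173]
toe 0.56 [ 0.5894 -0.1164  0.016 ]
collar 0.46 [0.5981 0.0005 0.0161]
toe 0.56 [ 0.5919 -0.0291  0.0194]
toe 0.2 [0.5957 0.0032 0.0155]
collar 0.75 [0.5957 0.0011 0.0162]
toe 0.46 [ 0.5934 -0.0283  0.0196]
```

View pics/f.png

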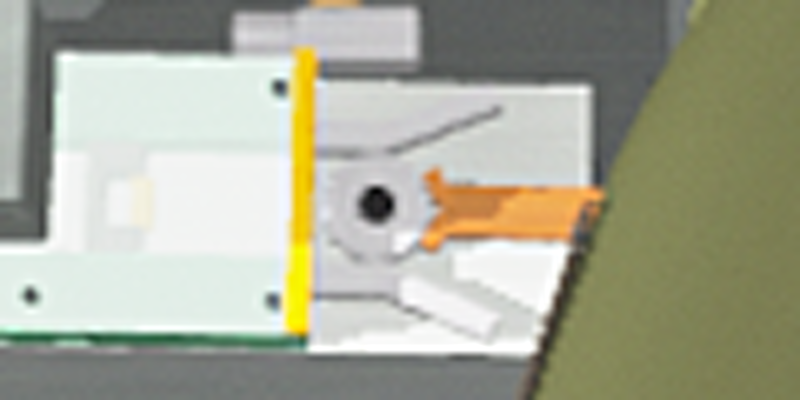

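Crop f shows the collar entering the straight rails (bore at (376,204)), still cradled and with low force.

Request:
move_arm --pt "0 0.2 0 0 1" --pt "0.01 0.4 0 0 1" --pt "0.02 0.6 0 0 1" --pt "0.03 0.8 0 0 1" --pt "0.03 1.0 0 0 1" --pt "0.04 1.2 0 0 1"

```text
t: 16.25
tcp_pos: [0.5898, -0.1651, 0.0502]
orientation: [2.176, -2.266, 0.0]
ft_force: [0.0, -0.4, -1.5]
grip_width: 0.226
gripper_force: 59.6
```

Request:
move_arm --pt "0.01 0.2 0 0 1" --pt "0.02 0.4 0 0 1" --pt "0.03 0.6 0 0 1" --pt "0.03 0.8 0 0 1" --pt "0.04 1.0 0 0 1" --pt "0.04 1.2 0 0 1"

```text
t: 16.85
tcp_pos: [0.5902, -0.1531, 0.0502]
orientation: [-2.176, 2.266, -0.0]
ft_force: [0.5, -1.5, -1.4]
grip_width: 0.226
gripper_force: 59.6
```

Request:
move_arm --pt "0.01 0.2 0 0 1" --pt "0.02 0.4 0 0 1" --pt "0.03 0.6 0 0 1" --pt "0.03 0.8 0 0 1" --pt "0.04 1.0 0 0 1" --pt "0.04 1.2 0 0 1"

```text
t: 17.45
tcp_pos: [0.5906, -0.1411, 0.0502]
orientation: [-2.176, 2.266, -0.0]
ft_force: [0.5, -1.5, -0.3]
grip_width: 0.227
gripper_force: 59.6
```

```bash
python3 look2.py g
```

```text
17.45 [ 0.5906 -0.1411  0.0502] [ 0.4845 -1.5226 -0.2987] [-0.3647  0.0355 -0.059 ]
collar 0.65 [0.5976 0.0384 0.015 ]
collar 0.33 [0.5952 0.0075 0.0165]
toe 0.54 [0.5948 0.0092 0.0154]
collar 0.64 [0.5991 0.0351 0.018 ]
toe 0.6 [0.5961 0.0068 0.0156]
toe 0.48 [0.5978 0.0304 0.0102]
collar 0.63 [0.5998 0.0375 0.0143]
toe 0.53 [0.5918 0.0053 0.0199]
```

View pics/g.png

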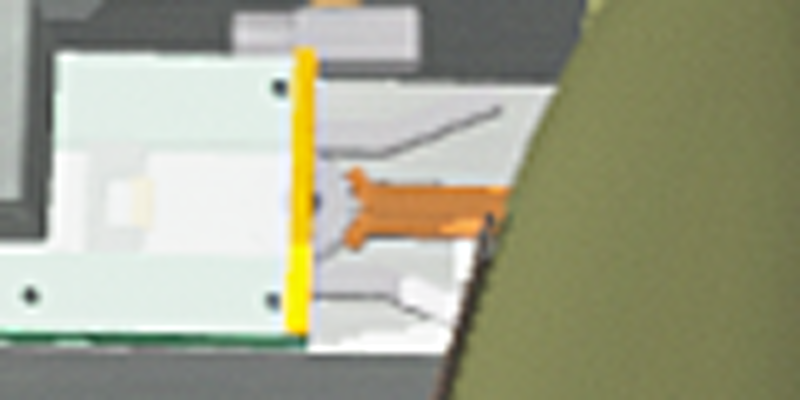

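Crop g shows the collar passing under the yellow lip (bore just visible at (315,201)), with the toe still seated. I'll keep going, reading the force.

Request:
move_arm --pt "0.01 0.2 0 0 1" --pt "0.02 0.4 0 0 1" --pt "0.02 0.6 0 0 1" --pt "0.03 0.8 0 0 1" --pt "0.04 1.0 0 0 1" --pt "0.04 1.2 0 0 1"

```text
t: 18.5
tcp_pos: [0.591, -0.1291, 0.0502]
orientation: [2.176, -2.266, 0.0]
ft_force: [0.2, -1.5, -0.5]
grip_width: 0.224
gripper_force: 59.6
```

Request:
move_arm --pt "0.01 0.2 0 0 1" --pt "0.02 0.4 0 0 1" --pt "0.02 0.6 0 0 1" --pt "0.03 0.8 0 0 1" --pt "0.04 1.0 0 0 1" --pt "0.04 1.2 0 0 1"

```text
t: 19.1
tcp_pos: [0.5914, -0.1171, 0.0502]
orientation: [-2.176, 2.266, -0.0]
ft_force: [0.1, -1.0, -1.7]
grip_width: 0.227
gripper_force: 59.6
```

Request:
move_arm --pt "0 0.1 0 0 1" --pt "0.01 0.2 0 0 1" --pt "0.01 0.3 0 0 1" --pt "0.02 0.4 0 0 1"

```text
t: 19.5
tcp_pos: [0.5916, -0.1132, 0.0502]
orientation: [-2.176, 2.266, -0.0]
ft_force: [-0.1, -1.2, -1.7]
grip_width: 0.228
gripper_force: 59.6
```

```bash
cat > q.py <<'E'
from h import *
np.set_printoptions(precision=4,suppress=True)
s=status.observe();print(s["t"],s["tcp_pos"],s["ft_force"],s["moment"])
im=get_image("top")
for n in("tongue","collar"):
  for d in nets.spot_in(n,"top"):
    q=w(im,d["at"])
    if abs(q[0]-.6)<.05 and 0<q[1]<.14: print(n,round(d["conf"],2),q)
f=im["frame"].astype(int)
u0,v0=proj(im,[.598,.09,.03]);v0=int(round(v0))
print([tuple(f[v0-1:v0+2,u].mean(0).astype(int)) for u in range(212,250)])
E
python3 q.py
```

```text
19.5 [ 0.5916 -0.1132  0.0502] [-0.1215 -1.1938 -1.6753] [-0.3585  0.0074  0.0109]
[(np.int64(183), np.int64(189), np.int64(183)), (np.int64(247), np.int64(249), np.int64(246)), (np.int64(245), np.int64(246), np.int64(245)), (np.int64(242), np.int64(244), np.int64(242)), (np.int64(243), np.int64(244), np.int64(243)), (np.int64(237), np.int64(239), np.int64(237)), (np.int64(227), np.int64(232), np.int64(228)), (np.int64(226), np.int64(230), np.int64(228)), (np.int64(226), np.int64(230), np.int64(227)), (np.int64(239), np.int64(241), np.int64(240)), (np.int64(243), np.int64(244), np.int64(243)), (np.int64(242), np.int64(244), np.int64(244)), (np.int64(242), np.int64(242), np.int64(237)), (np.int64(243), np.int64(241), np.int64(224)), (np.int64(242), np.int64(241), np.int64(224)), (np.int64(239), np.int64(238), np.int64(222)), (np.int64(239), np.int64(240), np.int64(237)), (np.int64(242), np.int64(244), np.int64(243)), (np.int64(242), np.int64(243), np.int64(242)), (np.int64(242), np.int64(243), np.int64(242)), (np.int64(242), np.int64(243), np.int64(242)), (np.int64(241), np.int64(243), np.int64(242)), (np.int64(241), np.int64(243), np.int64(242)), (np.int64(241), np.int64(242), np.int64(242)), (np.int64(241), np.int64(243), np.int64(242)), (np.int64(242), np.int64(243), np.int64(242)), (np.int64(234), np.int64(236), np.int64(235)), (np.int64(222), np.int64(225), np.int64(223)), (np.int64(221), np.int64(223), np.int64(222)), (np.int64(220), np.int64(223), np.int64(221)), (np.int64(223), np.int64(226), np.int64(224)), (np.int64(234), np.int64(236), np.int64(234)), (np.int64(241), np.int64(243), np.int64(242)), (np.int64(241), np.int64(243), np.int64(242)), (np.int64(241), np.int64(243), np.int64(244)), (np.int64(241), np.int64(246), np.int64(255)), (np.int64(241), np.int64(231), np.int64(209)), (np.int64(241), np.int64(201), np.int64(0))]
```

Request:
move_arm --pt "0.01 0.2 0 0 1" --pt "0.01 0.4 0 0 1" --pt "0.02 0.6 0 0 1" --pt "0.03 0.8 0 0 1" --pt "0.03 0.9 0 0 1" --pt "0.03 1.0 0 0 1"

```text
t: 20.25
tcp_pos: [0.5919, -0.1031, 0.0502]
orientation: [2.176, -2.266, 0.0]
ft_force: [-1.6, -1.5, -0.4]
grip_width: 0.228
gripper_force: 59.6
```

Request:
move_arm --pt "0 0.05 0 0 1" --pt "0 0.1 0 0 1" --pt "0.01 0.15 0 0 1" --pt "0.01 0.2 0 0 1" --pt "0.01 0.25 0 0 1" --pt "0.01 0.3 0 0 1"

```text
t: 20.85
tcp_pos: [0.592, -0.1002, 0.0502]
orientation: [-2.176, 2.266, -0.0]
ft_force: [0.7, -1.1, -0.9]
grip_width: 0.228
gripper_force: 59.6
```

Request:
move_arm --pt "0 0.05 0 0 1" --pt "0 0.1 0 0 1" --pt "0.01 0.15 0 0 1" --pt "0.01 0.2 0 0 1"

```text
t: 21.25
tcp_pos: [0.5921, -0.0982, 0.0502]
orientation: [2.176, -2.266, 0.0]
ft_force: [0.0, -0.5, -1.0]
grip_width: 0.228
gripper_force: 59.6
```

Request:
move_arm --pt "0 0.05 0 0 1" --pt "0 0.1 0 0 1" --pt "0.01 0.15 0 0 1" --pt "0.01 0.2 0 0 1"

```text
t: 21.65
tcp_pos: [0.5922, -0.0972, 0.0504]
orientation: [2.175, -2.265, 0.002]
ft_force: [-1.3, -5.5, 0.8]
grip_width: 0.226
gripper_force: 59.8
```

Request:
move_arm --pt "0 0.05 0 0 1" --pt "0 0.1 0 0 1" --pt "0.01 0.15 0 0 1" --pt "0.01 0.2 0 0 1"

```text
t: 22.05
tcp_pos: [0.5923, -0.0955, 0.0505]
orientation: [2.174, -2.266, 0.003]
ft_force: [-1.4, -6.8, 0.6]
grip_width: 0.228
gripper_force: 59.8
```

Request:
move_arm --pt "0 0.05 0 0 1" --pt "0 0.1 0 0 1" --pt "0.01 0.15 0 0 1" --pt "0.01 0.2 0 0 1"

```text
t: 22.45
tcp_pos: [0.5924, -0.0936, 0.0505]
orientation: [2.174, -2.265, 0.003]
ft_force: [-1.5, -6.4, 0.7]
grip_width: 0.223
gripper_force: 59.8
```

Request:
move_arm --pt "0 0.05 0 0 1" --pt "0 0.1 0 0 1" --pt "0 0.1 0 0 1"

```text
t: 22.75
tcp_pos: [0.5925, -0.0925, 0.0505]
orientation: [2.174, -2.266, 0.003]
ft_force: [-1.2, -7.0, 1.4]
grip_width: 0.227
gripper_force: 59.8
```

Request:
move_arm --pt "0 0.05 0 0 1" --pt "0 0.1 0 0 1" --pt "0 0.1 0 0 1"

```text
t: 23.05
tcp_pos: [0.5925, -0.0915, 0.0505]
orientation: [2.174, -2.266, 0.003]
ft_force: [-0.8, -6.3, 0.7]
grip_width: 0.225
gripper_force: 59.8
```

Request:
move_arm --pt "0 0.03 0 0 1" --pt "0 0.05 0 0 1" --pt "0 0.05 0 0 1"

```text
t: 23.35
tcp_pos: [0.5925, -0.091, 0.0505]
orientation: [2.174, -2.266, 0.003]
ft_force: [-0.9, -6.4, 1.1]
grip_width: 0.229
gripper_force: 59.8
```

Request:
move_arm --pt "0 0.03 0 0 1" --pt "0 0.05 0 0 1" --pt "0 0.05 0 0 1"

```text
t: 23.65
tcp_pos: [0.5925, -0.0905, 0.0505]
orientation: [2.174, -2.266, 0.003]
ft_force: [-0.3, -5.9, 0.6]
grip_width: 0.233
gripper_force: 59.8
```

Request:
move_arm --pt "0 0.03 0 0 1" --pt "0 0.05 0 0 1" --pt "0 0.05 0 0 1"

```text
t: 23.95
tcp_pos: [0.5925, -0.09, 0.0505]
orientation: [2.174, -2.266, 0.003]
ft_force: [-0.9, -6.6, 1.0]
grip_width: 0.227
gripper_force: 59.8
```

Request:
move_arm --pt "0 0.03 0 0 1" --pt "0 0.03 0 0 1" --pt "0 0.03 0 0 1"

```text
t: 24.25
tcp_pos: [0.5925, -0.0897, 0.0505]
orientation: [2.174, -2.266, 0.003]
ft_force: [-1.0, -5.6, 0.1]
grip_width: 0.233
gripper_force: 59.8
```

Request:
move_arm --pt "0 0.03 0 0 1" --pt "0 0.03 0 0 1" --pt "0 0.03 0 0 1"

```text
t: 24.55
tcp_pos: [0.5925, -0.0894, 0.0505]
orientation: [2.174, -2.266, 0.003]
ft_force: [-1.9, -5.5, 0.8]
grip_width: 0.227
gripper_force: 59.8
```

Request:
move_arm --pt "0 0.03 0 0 1" --pt "0 0.03 0 0 1"

```text
t: 24.75
tcp_pos: [0.5925, -0.0892, 0.0505]
orientation: [2.174, -2.266, 0.003]
ft_force: [-1.0, -6.2, 0.7]
grip_width: 0.224
gripper_force: 59.8
```

Request:
move_arm --pt "0 0.03 0 0 1" --pt "0 0.03 0 0 1"

```text
t: 24.95
tcp_pos: [0.5925, -0.0891, 0.0506]
orientation: [2.174, -2.265, 0.004]
ft_force: [-0.6, -7.9, 0.1]
grip_width: 0.228
gripper_force: 59.8
```

Request:
move_arm --pt "0 0.03 0 0 1" --pt "0 0.03 0 0 1"

```text
t: 25.15
tcp_pos: [0.5926, -0.089, 0.0506]
orientation: [2.173, -2.265, 0.004]
ft_force: [-0.7, -7.2, 2.8]
grip_width: 0.223
gripper_force: 59.9
```

Request:
move_arm --pt "0 0.02 0 0 1" --pt "0 0.02 0 0 1" --pt "0 0.02 0 0 1"

```text
t: 25.45
tcp_pos: [0.5926, -0.089, 0.0507]
orientation: [2.173, -2.265, 0.005]
ft_force: [-0.0, -7.9, 1.6]
grip_width: 0.223
gripper_force: 59.9
```

```bash
python3 q.py | head -3
```

```text
25.45 [ 0.5926 -0.089   0.0507] [-0.006  -7.872   1.6153] [-1.5589  0.2508  0.1684]
[(np.int64(182), np.int64(187), np.int64(182)), (np.int64(246), np.int64(248), np.int64(246)), (np.int64(245), np.int64(246), np.int64(246)), (np.int64(242), np.int64(244), np.int64(243)), (np.int64(243), np.int64(244), np.int64(243)), (np.int64(237), np.int64(239), np.int64(237)), (np.int64(227), np.int64(231), np.int64(228)), (np.int64(226), np.int64(230), np.int64(227)), (np.int64(226), np.int64(231), np.int64(228)), (np.int64(239), np.int64(240), np.int64(235)), (np.int64(244), np.int64(242), np.int64(232)), (np.int64(243), np.int64(241), np.int64(224)), (np.int64(242), np.int64(240), np.int64(223)), (np.int64(241), np.int64(241), np.int64(238)), (np.int64(242), np.int64(243), np.int64(243)), (np.int64(242), np.int64(243), np.int64(242)), (np.int64(241), np.int64(242), np.int64(242)), (np.int64(242), np.int64(243), np.int64(242)), (np.int64(236), np.int64(238), np.int64(237)), (np.int64(225), np.int64(227), np.int64(225)), (np.int64(222), np.int64(225), np.int64(223)), (np.int64(220), np.int64(223), np.int64(221)), (np.int64(224), np.int64(226), np.int64(224)), (np.int64(232), np.int64(235), np.int64(233)), (np.int64(240), np.int64(242), np.int64(241)), (np.int64(241), np.int64(243), np.int64(242)), (np.int64(241), np.int64(243), np.int64(242)), (np.int64(241), np.int64(243), np.int64(242)), (np.int64(240), np.int64(242), np.int64(242)), (np.int64(239), np.int64(239), np.int64(237)), (np.int64(240), np.int64(237), np.int64(229)), (np.int64(242), np.int64(237), np.int64(225)), (np.int64(242), np.int64(236), np.int64(226)), (np.int64(240), np.int64(235), np.int64(225)), (np.int64(240), np.int64(236), np.int64(228)), (np.int64(241), np.int64(239), np.int64(242)), (np.int64(241), np.int64(223), np.int64(172)), (np.int64(242), np.int64(203), np.int64(0))]
```

Request:
move_arm --pt "0 0.03 0 0 1" --pt "0 0.05 0 0 1" --pt "0 0.05 0 0 1" --pt "0 0.05 0 0 1"

```text
t: 26.0
tcp_pos: [0.5926, -0.0888, 0.0508]
orientation: [2.173, -2.265, 0.006]
ft_force: [-1.8, -9.3, 2.3]
grip_width: 0.226
gripper_force: 60.0
```

Request:
move_arm --pt "0 0.03 0 0 1" --pt "0 0.05 0 0 1" --pt "0 0.05 0 0 1" --pt "0 0.05 0 0 1"

```text
t: 26.4
tcp_pos: [0.5926, -0.0888, 0.0508]
orientation: [2.172, -2.265, 0.007]
ft_force: [-1.7, -10.8, 1.8]
grip_width: 0.225
gripper_force: 60.0
```

The TCP has stalled while the force builds and the tongue has moved about 8 mm, so the collar is home. Drawing the stick out.

Request:
move_arm --pt "0 -0.3 0 0 1" --pt "-0.03 -1 0 0 1" --pt "-0.07 -2 0 0 1" --pt "-0.14 -4 0 0 1" --pt "-0.21 -6 0 0 1" --pt "-0.28 -8 0 0 1" --pt "-0.35 -10 0 0 1" --pt "-0.42 -12 0 0 1" --pt "-0.5 -14 0 0 1" --pt "-0.57 -16 0 0 1" --pt "-0.65 -18 0 0 1" --pt "-0.65 -18 0 0 1"

```text
t: 27.6
tcp_pos: [0.5859, -0.269, 0.0502]
orientation: [2.173, -2.269, 0.002]
ft_force: [-0.7, 0.6, 0.6]
grip_width: 0.228
gripper_force: 59.6
```

Request:
move_arm --pt "0 0 2 0 1" --pt "0 0 5 0 1" --pt "0 0 7 0 1" --pt "-2 -1 7 -0.14 1" --pt "-4 -2 7 -0.28 1" --pt "-6 -3 7 -0.42 1" --pt "-8 -4 7 -0.56 1" --pt "-10 -5 7 -0.7 1" --pt "-12 -6 7 -0.84 1" --pt "-14 -6 7 -0.98 1" --pt "-16 -6 7 -1.12 1" --pt "-17 -6 7 -1.26 1"

```text
t: 28.8
tcp_pos: [0.4142, -0.3255, 0.1201]
orientation: [0.413, -3.114, -0.002]
ft_force: [0.3, -0.7, -0.6]
grip_width: 0.223
gripper_force: 59.5
```

Request:
move_arm --pt "0 0 0 -0.14 1" --pt "0 0 0 -0.18 1" --pt "0 0 0 -0.18 1" --pt "0 0 0 -0.18 1"

```text
t: 29.2
tcp_pos: [0.416, -0.3258, 0.1202]
orientation: [-0.144, 3.138, 0.001]
ft_force: [0.2, -0.0, -1.0]
grip_width: 0.228
gripper_force: 59.5
```

```bash
python3 look.py; python3 - <<'E'
from h import *
im=get_image("top");f=im["frame"].astype(int);v=int(round(proj(im,[.598,.09,.03])[1]))
print([int(f[v-1:v+2,u,2].mean()) for u in range(216,250)])
E
```

```text
29.2 [ 0.416  -0.3258  0.1202] stick head 0.09175296730606042 F [ 0.2422 -0.0088 -1.0158] j [-0.6646  0.2633 -0.4062  0.9014  0.0003 -0.7564]
top stick_toe 0.9 [ 0.5634 -0.3137  0.0874] along -0.0021 side -0.0014 z -0.0329
top stick_mid 0.87 [ 0.4798 -0.3245  0.0895] along -0.0024 side -0.0045 z -0.0307
side stick_mid 0.55 [ 0.4827 -0.3275  0.0873] along 0.0002 side -0.0078 z -0.0329
side stick 0.7 [ 0.415  -0.325   0.0868] along -0.0009 side 0.0009 z -0.0334
top stick_toe 0.63 [ 0.5626 -0.3133  0.0875] along -0.0028 side -0.0009 z -0.0327
top stick_mid 0.73 [ 0.4792 -0.3243  0.0842] along -0.0030 side -0.0043 z -0.0360
side stick_toe 0.9 [ 0.5646 -0.3149  0.0866] along -0.0010 side -0.0027 z -0.0337
side stick_mid 0.83 [ 0.481  -0.3232  0.087 ] along -0.0011 side -0.0034 z -0.0332
side stick 0.66 [ 0.4149 -0.3265  0.0847] along -0.0012 side -0.0005 z -0.0355
top stick_toe 0.91 [ 0.5624 -0.3129  0.0882] along -0.0030 side -0.0005 z -0.0320
top stick_mid 0.65 [ 0.4809 -0.3242  0.0851] along -0.0012 side -0.0043 z -0.0351
side stick_toe 0.57 [ 0.5633 -0.3158  0.086 ] along -0.0024 side -0.0035 z -0.0342
side stick_mid 0.64 [ 0.4809 -0.3258  0.0857] along -0.0013 side -0.0060 z -0.0345
side stick 0.69 [ 0.4163 -0.3218  0.0881] along 0.0007 side 0.0040 z -0.0321
[243, 237, 227, 225, 228, 233, 229, 223, 222, 237, 243, 241, 241, 242, 236, 225, 221, 220, 223, 232, 240, 241, 241, 241, 240, 239, 241, 242, 242, 242, 244, 255, 208, 0]
```

The tongue and bore pixels are unchanged after withdrawing, and the stick is over its mat. Lowering it.

Request:
move_arm --pt "0 -0.4 -2.5 0 1" --pt "0 -0.4 -5 0 1" --pt "0 -0.4 -7 0 1" --pt "0 -0.4 -7.8 0 1" --pt "0 -0.4 -8.1 0 1" --pt "0 -0.4 -8.2 0 1" --pt "0 -0.4 -8.2 0 1" --pt "0 -0.4 -8.2 0 1"

```text
t: 31.25
tcp_pos: [0.4165, -0.3306, 0.0391]
orientation: [-0.142, 3.137, -0.002]
ft_force: [-0.2, 0.2, -1.2]
grip_width: 0.226
gripper_force: 59.6
```

Request:
move_arm --pt "0 0 -0.04 0 1" --pt "0 0 -0.08 0 1" --pt "0 0 -0.12 0 1" --pt "0 0 -0.12 0 1"

```text
t: 31.65
tcp_pos: [0.416, -0.3302, 0.0373]
orientation: [-0.142, 3.138, -0.0]
ft_force: [-0.5, 0.5, 2.2]
grip_width: 0.228
gripper_force: 59.9
```

Touching down at the grasp height (z 0.0373). Releasing now and rising straight up.

Request:
move_arm --pt "0 0 0 0 2.5" --pt "0 0 0 0 3.5" --pt "0 0 0 0 5" --pt "0 0 0 0 7" --pt "0 0 0 0 8.5" --pt "0 0 0 0 8.5" --pt "0 0 1 0 8.5" --pt "0 0 3 0 8.5" --pt "0 0 7 0 8.5" --pt "0 0 11 0 8.5" --pt "0 0 15 0 8.5" --pt "0 0 15 0 8.5"

```text
t: 32.85
tcp_pos: [0.4188, -0.3324, 0.1937]
orientation: [-0.141, 3.131, -0.01]
ft_force: [1.2, -0.3, 0.5]
grip_width: 0.994
gripper_force: 0.0
```

```bash
python3 - <<'E'
from h import *
np.set_printoptions(precision=4,suppress=True)
s=status.observe();print(s["t"],s["tcp_pos"],s["grip_width"])
for c in("top","side"):
  im=get_image(c)
  for n in("stick","stick_toe","stick_mid"):
    for d in nets.mark_of(n,c):
      q=w(im,d["at"])
      if abs(q[1]+.33)<.03 and q[0]>.38: print(c,n,q)
f=get_image("side")["frame"][170:350,190:430];cv2.imwrite("pics/z.png",cv2.resize(f,(800,600),interpolation=cv2.INTER_CUBIC)[:,:,::-1])
E
```

```text
32.85 [ 0.4188 -0.3324  0.1937] 0.994031376522311
top stick_toe [ 0.5626 -0.3156  0.0037]
top stick_mid [ 0.4803 -0.3249  0.0046]
top stick_mid [ 0.4815 -0.3282  0.0029]
side stick [ 0.4153 -0.3295  0.0015]
side stick_toe [ 0.5629 -0.3221  0.002 ]
side stick_toe [ 0.4135 -0.3291  0.0051]
side stick_mid [ 0.4805 -0.3266  0.0034]
```

View pics/z.png

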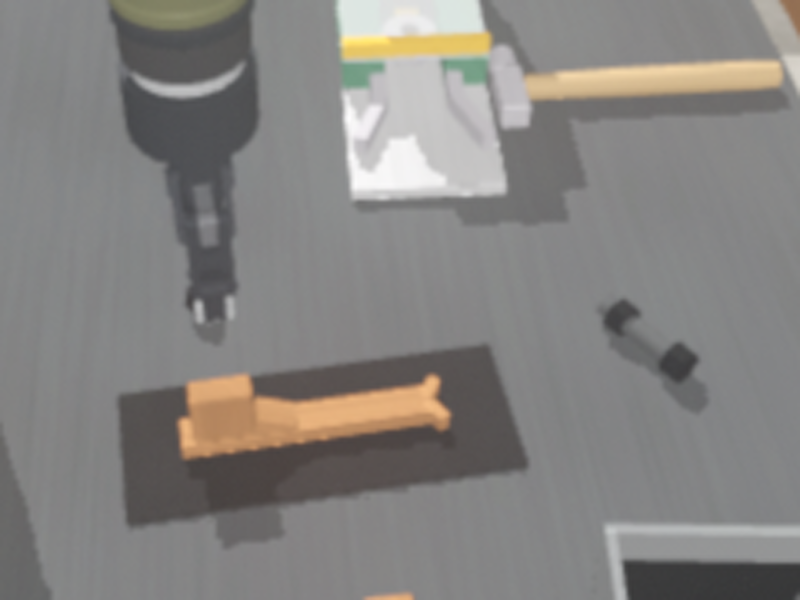

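The stick lies flat and lengthwise on its mat, from (185,440) to (445,405). The gripper is clear of it and the collar is inside the tunnel.

```bash
python3 -c "
from bench import ticket
print(ticket.sign_off())"
```

```text
the job is handed in; nothing more can be done
None
```

The job is handed in: the collar is home against the jaws with the tongue pushed in about 8 mm, and the stick lies flat lengthwise on its mat; the sign-off returned no verdict.

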